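# Change the battery pack of the bench torque tester

## Robot

A 6-joint arm with a two-finger parallel gripper is mounted at the origin on the work surface. World frame = base frame: x ahead of the robot, y to its left, z up, the work surface at z = 0. Lengths are in mm, angles in degrees, forces in N, time in s.
With the tool pointing down it reaches from about 350 to 875 mm from the base axis. Payload 15.5 kg.
Tool frame: the origin (TCP) lies between the finger pads; the fingertips stand 17 mm ahead of it and the grasp point (between the pads) lies 2 mm behind it (robot.tips_ahead is the distance from the TCP to the fingertips, in mm); z points along the fingers, y is the line along which they close (so a half turn about z gives the same grasp; the last joint's range is limited). The gripper opens to 85 mm and grips with 20 to 120 N. Pads are 22 mm wide; open, the fingers measure 114 mm over their backs; the gripper's body (76 mm by 85 mm) begins 54 mm behind the grasp point. The pads swing forward as they close: fully open they stand 13 mm farther back than shut.
Start: joints at [59.788, 28.281, 77.091, -0, 74.628, -5.472], TCP at [261.562, 567.637, 248.277] pointing down, gripper open.
Joint ranges: [-166.48, 166.48], [-47.26, 123.95], [12.59, 153.08], [-70.14, 250.14], [6.76, 159.57], [-176.63, 176.63]. Speed limits (degrees/s): [108.29, 108.29, 147.25, 172.46, 172.46, 172.46].

## Interface

Orientations are given as [roll, pitch, yaw] about the fixed x, y, z axes, in that order (R = Rz(yaw) Ry(pitch) Rx(roll)).
In Python, from bench import robot gives the robot as it stands.
- The arm moves only by the shell command python3 -m creep 'ROWS' [FORCE]. ROWS is JSON, a list of rows, each a list of 7 numbers: the shift along the tool's x, y, z in m, then the turn, a rotation vector about the tool's x, y, z in rad, then the finger opening in m, from 0 to 0.0854. A call has 1 to 20 rows; each row shifts and turns the commanded pose from where the row before left it, along the tool's axes as they then stand; what a row does not reach is not made up. A row lasts 1/8 s, in which the tool goes at most 62.5 mm and 10.7 degrees, less where a joint would pass 70% of its speed; a pose out of reach is approached as far as the arm can. A call is refused whole if a number of a shift passes 0.0625 or a number of a turn 0.188, either way. A call with a gripper value outside its range is refused whole. The fingers move at their own pace and stop on an object; FORCE is the grip in N (left out, the last holds). Time passes only in rows, so rows that do not move let the fingers close. It gives the time, the measured TCP pose, the force, the opening and the grip force at its end, in the units of the state.
- robot.sense(): the state, without advancing time (a new reading comes with each control period).
- robot.capture(name): name is "scene" or "top" or "wrist"; returns the picture (420x560x3 uint8, red, green, blue); there is no depth.
- robot.get_calibration(name): a dict with "camera_matrix" (3x3 intrinsics, pixels), "R" (3x3) and "t" (3): a world point X has camera coordinates R X + t; the wrist camera has in their place "hand_eye" (4x4, takes a point from camera to tool coordinates, whose origin is the TCP and whose axes are the flange's). Camera axes: x right, y down, z forward; pixel columns grow to the right and rows downward; lengths in mm; the calibration is good to about 2 mm. A picture is of the moment at which its call begins: read the wrist's pose just before it. get_calibration takes no time and is no camera call.
- robot.finish_job(): hands the job in; it is judged then, once.
The state is a dict: "clock": time; "q": joint angles; "joint_vel": joint speeds; "tau": joint torques, N m; "tool_pos": TCP position; "tool_rot": TCP orientation; "force": force on the tool from outside, world axes, zero at the start; "torque": the same for the moment, N m; "finger_gap": opening from 0.0 (shut) to 1.0 (fully open); "grip_force": force on a finger pad.
Only numpy, scipy, OpenCV 4.12 (cv2) and the standard library are available. Lean on these libraries where they do the work, as an engineer would, in place of code of your own. Each camera call takes 0.05 s, during which the arm holds its last target. There are 200 camera calls.

## Task

The torque tester's battery is flat: press the pack in its bay down until the push-push latch lets it spring up, draw it out and stand it upright, right down, in the empty charger cup. Then take the charged pack from the other cup, slide it into the bay and press it down until the latch catches, so that it stays level with the deck when you let go. Press and slide gently, the latch breaks above 25 N and the case above 60 N, and leave the tools and parts lying about where they are.

Things in the scene. Friction and masses are not known exactly. Their poses are not given: they have to be found in the camera images.
- tester: Bench torque tester, fixed: grey case 190 (x) by 260 (y) by 85 mm high, origin at the centre of its underside, x away from the operator, z up. Along its far (+x) edge a black console with a display, 34 mm deep, 26 mm above the deck; on the deck at x -30, y -75 mm a round steel transducer, 68 mm across, 30 mm high. The battery bay opens in the deck on the +y side of it.
- bay (a point): Centre of the mouth of the battery bay, level with the deck (85 mm above the table), axes parallel to the tester's. The bay is a straight upright well, 57.5 mm (x) by 37.5 mm (y), 0.75 mm wider than a pack on every side, with a black bevelled rim that widens to 62.5 by 42.5 mm over its top 3.5 mm.
- latch: Push-push latch unit at the foot of the bay, fixed. Origin on the bay's axis, nominally 85 mm below the mouth, but up to 1.5 mm higher or lower from tester to tester, and with it the carriage and the pack. A spring lifts the carriage on which the pack stands (not fastened): 4 N fully up, 7 N fully down, so a finger on the pack needs 2 N to start and about 5 N at the bottom.
- carriage (a joint): Height of the carriage in metres over its locked height: 0 to 0.001 locked (pack level with the deck, within 2.5 mm), 0.018 up (pack 18 mm proud), from -0.0042 on it meets rubber stops (some 15 N per mm). Pressed onto the stops and let go it changes state: from up it stays locked, from locked it springs up. A press ending less than 4 mm below locked may leave it as it was.
- flat: The flat battery pack, at the start locked in the bay: a plain block 56 mm (x) by 36 mm (y) by 60 mm high, black with a grey top and a small rubber thumb pad, about 0.16 kg. Origin at the centre of its underside, z up. While locked it cannot be gripped. It may go in either way round (half a turn).
- charged: The charged battery pack, of the same make and size as the flat one (56 by 36 by 60 mm, about 0.16 kg, origin at the centre of its underside, z up). At the start it stands in a charger cup, its top 30 mm above the cup's rim. It may go in either way round.
- charger_full: The charger cup in which the charged pack stands at the start, fixed: a black base 92 by 72 by 15 mm with an upright open-topped cup on it, inside 64 mm (x) by 44 mm (y), walls 5 mm, rim 46 mm and inner floor 15 mm above the table. Origin at the centre of its underside, z up.
- charger_free: The empty charger cup, fixed, of the same shape and size as the other; a pack in it stands on the floor 15 mm above the cup's origin, with 4 mm of room on every side.
- coupon: Bystander: drilled aluminium strip lying on the table, 130 by 32 by 4 mm, between the tester and the cups. Origin at the centre of its underside.
- socket: Bystander: steel drive socket, 24 mm across and 30 mm high, standing loose on the tester's deck near its front edge, at about x -72, y -18 mm. Origin at the centre of its underside.
- torque_wrench: Bystander: wrench lying on the table on the tester's right, 260 mm long. Origin near the middle of its underside.
- mallet: Bystander: mallet with a wooden handle, 280 mm long, lying at the far side of the table. Origin near the middle of its underside.
- air_drill: Bystander: pneumatic pistol drill lying on its side at the far right, about 200 mm long. Origin at its underside.
Mind the look-alikes: they are no part of the job. Leave any red look-alike of the charged alone.

How it is judged (in metres and radians):
On the way, in this order (a step that is already met when the one before it is completed fails the run):
1. the latch lets go: the flat pack has sprung up in its bay (value of joint carriage above 0.015 m and x of flat in the frame of bay between -0.004 and 0.004 m and y of flat in the frame of bay between -0.004 and 0.004 m and z of flat in the frame of bay between -0.048 and -0.035 m), for 0.1 s.
2. the charged pack is in the bay with the latch caught and the fingers off it (value of joint carriage between -0.0015 and 0.0025 m and x of charged in the frame of bay between -0.004 and 0.004 m and y of charged in the frame of bay between -0.004 and 0.004 m and z of charged in the frame of bay between -0.064 and -0.056 m and contact force between charged and the fingers below 0.1 N), for 0.3 s.
At the end, for the whole second after the job is handed in: The carriage is locked (-1.5 to 2.5 mm); the charged pack is in the bay, within 4 mm of its axis, underside 60 mm (within 4 mm) below the mouth; the flat pack stands upright (0.1 rad) on the floor of the cup that was empty, within 7 mm of its middle in x and y; both are at rest (value of joint carriage between -0.0015 and 0.0025 m and x of charged in the frame of bay between -0.004 and 0.004 m and y of charged in the frame of bay between -0.004 and 0.004 m and z of charged in the frame of bay between -0.064 and -0.056 m and x of flat in the frame of charger_free between -0.007 and 0.007 m and y of flat in the frame of charger_free between -0.007 and 0.007 m and z of flat in the frame of charger_free between 0.012 and 0.019 m and angle between flat's own z axis and vertical below 0.1 rad and linear speed of each of charged, flat below 0.02 m/s); the robot touches nothing.
It fails at once if a pack is pressed on the latch with more than 25 N (contact force between any of flat, charged and latch above 25 N).
It fails at once if a pack is forced against the tester's case with more than 60 N (contact force between any of flat, charged and tester above 60 N).
It fails at once if the robot pushes on the tester's case with more than 60 N or on the bare latch with more than 25 N (contact force between any of the arm, the fingers and tester above 60 N or contact force between the fingers and latch above 25 N).
It fails at once if the drilled coupon, the socket, the wrench, the mallet or the air drill is moved more than 30 mm (distance of any of coupon, socket, torque_wrench, mallet, air_drill from where it was at the start of the episode above 0.03 m).
It also fails if it takes over 72 s, if anything falls off the work surface, if the arm or the gripper's body presses on something with over 40 N, if the wrist force passes 120 N, or if a joint passes its speed limit or range.

## Working session

There is one attempt and no reset: what is moved stays moved. The work goes in short steps, Python scripts to look and compute and a shell command to move; the robot and the scene stay as the last step left them, time stands still between calls to the robot, and variables do not carry over. Pictures are saved under pics/ and viewed, at most 10 in all, crops included, and the job is handed in when it is done.

```bash
mkdir -p pics
python3 - <<'E'
from bench import robot
import cv2,numpy as np
for n in("scene","top"):
    im=robot.capture(n); cv2.imwrite(f"pics/{n}0.png",im[:,:,::-1])
    c=robot.get_calibration(n); print(n,np.round(c["camera_matrix"],1).tolist(),np.round(c["R"],3).tolist(),np.round(c["t"],1).tolist())
print(np.round(robot.get_calibration("wrist")["hand_eye"],3).tolist(),robot.get_calibration("wrist")["camera_matrix"])
print(robot.sense())
E
```

```text
scene [[429.6, 0.0, 281.4], [0.0, 429.6, 210.9], [0.0, 0.0, 1.0]] [[0.707, 0.708, -0.005], [0.562, -0.566, -0.603], [-0.43, 0.423, -0.798]] [-338.7, -312.3, 1296.7]
top [[500.7, 0.0, 274.6], [0.0, 500.7, 211.1], [0.0, 0.0, 1.0]] [[-0.005, -1.0, 0.018], [-0.986, 0.002, -0.164], [0.164, -0.018, -0.986]] [-84.5, 584.7, 1352.4]
[[-0.0, -0.958, -0.288, 73.818], [1.0, -0.0, 0.0, 0.02], [-0.001, -0.288, 0.958, -126.251], [0.0, 0.0, 0.0, 1.0]] [[376.57641806   0.         283.15564376]
 [  0.         376.57641806 210.31974956]
 [  0.           0.           1.        ]]
{'clock': 0.1, 'q': array([ 5.97877091e+01,  2.83116404e+01,  7.71237610e+01, -1.01283656e-03,
        7.46266225e+01, -5.47241729e+00]), 'joint_vel': array([ 0.1395725 , -0.09011564, -0.15289901,  0.06613145, -0.04986824,
        0.03122641]), 'tau': array([ 1.11158770e-03, -8.83604836e+01, -3.84565580e+01, -2.93323201e-04,
        5.21818700e-03, -4.72105137e-05]), 'tool_pos': array([261.4205267 , 567.37382024, 247.75536224]), 'tool_rot': array([-1.79938166e+02, -4.94314898e-03,  1.55260393e+02]), 'force': array([-0.72114709,  0.22972864, -0.24608017]), 'torque': array([ 0.01244159, -0.01098598, -0.05867249]), 'grip_force': 0.0, 'finger_gap': 0.9993122503079858}
```

View pics/scene0.png

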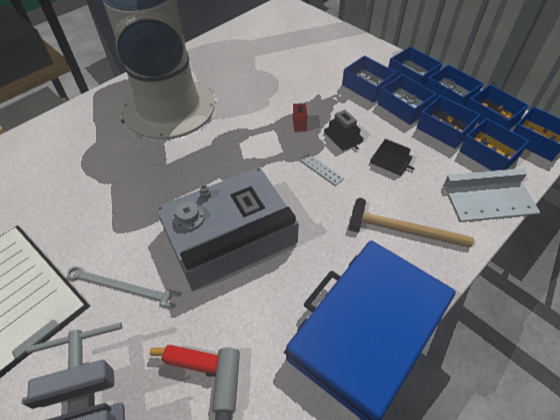

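View pics/top0.png

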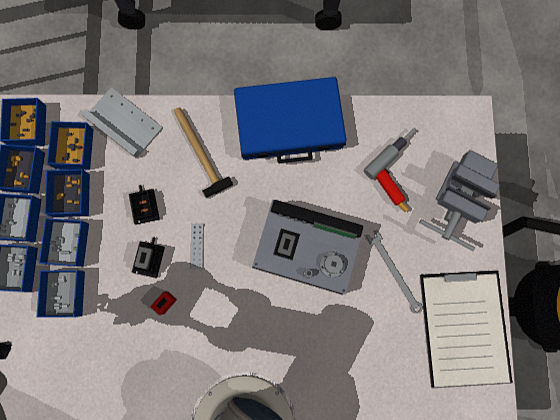

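The packs and look-alikes I could confuse:
- Grey-topped block standing in a cup, at top (148,252) and scene (345,118). This fits the charged pack.
- Red block at top (162,300) and scene (300,117). This is the red look-alike and stays put.
- Flat pack in the bay, at top (287,245) and scene (249,201).
- Empty cup at top (145,205) and scene (393,156).

I'll make rough fixes from these first, then take close wrist views.

```bash
cat > h.py <<'E'
from bench import robot
import numpy as np, cv2
from scipy.spatial.transform import Rotation as Ro
def cam(n,s=None):
    c=robot.get_calibration(n);K=np.array(c["camera_matrix"])
    if n!="wrist": return K,np.array(c["R"]),np.array(c["t"]).ravel()
    T=np.eye(4);T[:3,:3]=Ro.from_euler('xyz',s["tool_rot"],degrees=True).as_matrix();T[:3,3]=s["tool_pos"]
    C=np.linalg.inv(T@np.array(c["hand_eye"]));return K,C[:3,:3],C[:3,3]
def ray(c,p):
    K,R,t=c;return -R.T@t,R.T@np.linalg.solve(K,[p[0],p[1],1])
def onz(c,p,z):
    o,d=ray(c,p);return o+d*(z-o[2])/d[2]
def tri(obs):
    A=0;b=0
    for c,p in obs:
        o,d=ray(c,p);d=d/np.linalg.norm(d);M=np.eye(3)-np.outer(d,d);A=A+M;b=b+M@o
    return np.linalg.solve(A,b)
def proj(c,X):
    K,R,t=c;v=K@(R@np.array(X)+t);return v[:2]/v[2]
def shot(name):
    s=robot.sense();im=robot.capture("wrist");cv2.imwrite(f"pics/{name}.png",im[:,:,::-1])
    np.save(f"pics/{name}.npy",np.r_[s["tool_pos"],s["tool_rot"]]);return s
def load(name):
    v=np.load(f"pics/{name}.npy");return cam("wrist",dict(tool_pos=v[:3],tool_rot=v[3:]))
E
python3 - <<'E'
from h import *
t=cam("top");s=cam("scene")
for n,p,q in[("bay",(287,245),(249,201)),("packtop",(151,252),(345,118)),("cup",(145,205),(393,156))]: print(n,tri([(t,p),(s,q)]).round())
for p in [(276,199),(364,230),(253,265),(346,293)]: print(onz(t,p,85).round())
a=cv2.imread("pics/top0.png")[170:330,110:390]; b=cv2.imread("pics/scene0.png")[85:265,150:430]
cv2.imwrite("pics/c.png",cv2.resize(np.vstack([a,b])[:,:],None,fx=1.75,fy=1.75,interpolation=2))
E
```

```text
bay [ 488. -116.   83.]
packtop [469. 245.  93.]
cup [609. 283.  25.]
[612. -90.  85.]
[ 526. -329.   85.]
[432. -28.  85.]
[ 357. -275.   85.]
```

```bash
python3 -m creep '[[-0.047,-0.020,-0.0025,0,0,0,0.0854],[-0.047,-0.020,-0.0025,0,0,0,0.0854],[-0.047,-0.020,-0.0025,0,0,0,0.0854],[-0.047,-0.020,-0.0025,0,0,0,0.0854],[-0.047,-0.020,-0.0025,0,0,0,0.0854],[-0.047,-0.020,-0.0025,0,0,0,0.0854],[-0.047,-0.020,-0.0025,0,0,0,0.0854],[-0.047,-0.020,-0.0025,0,0,0,0.0854],[0,0,0,0,0,0,0.0854]]' 40
python3 -c "
from h import *
print(shot('w1')['tool_pos'])"
```

```text
clock: 1.23
tool_pos: [538.1, 262.4, 268.0]
tool_rot: [-180.0, 0.0, 155.1]
force: [0.5, 1.2, -0.3]
finger_gap: 1.005
grip_force: 0.0
[538.11993223 262.3867548  268.03497557]
```

View pics/w1.png

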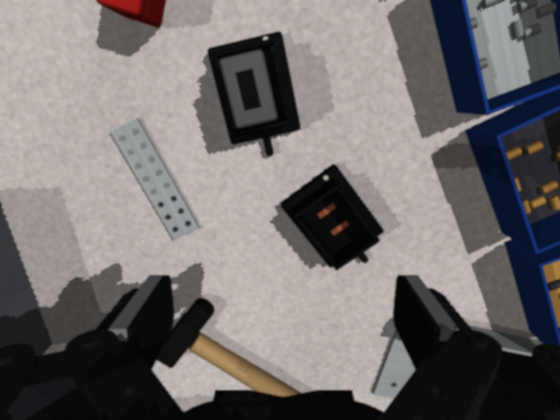

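The charged pack has a grey top with a dark pad and stands in the cup at (250,88). The empty cup with copper contacts is at (333,218), turned the other way. The red look-alike is at (135,5). I'll take a second view for height.

```bash
python3 -m creep '[[0.04,-0.04,0,0,0,0,0.0854],[0.04,-0.04,0,0,0,0,0.0854],[0,0,0,0,0,0,0.0854],[0,0,0,0,0,0,0.0854]]'
python3 -c "
from h import *
print(shot('w2')['tool_pos'])
a=cv2.imread('pics/w1.png');b=cv2.imread('pics/w2.png')
c=load('w2')
cs=[]
for im,n in((a,'w1'),(b,'w2')):
  c=load(n)
  for X in((469,245,75),(609,283,40)):
    u,v=proj(load('w1'),onz(load('w1'),(252,88) if X[0]<500 else (333,218),X[2])) if n=='w1' else proj(c,onz(load('w1'),(252,88) if X[0]<500 else (333,218),X[2]))
    u0,v0=int(u)-65,max(0,int(v)-70);print(n,u0,v0)
    cs.append(cv2.resize(im[v0:v0+145,u0:u0+130],(520-120,580-134),interpolation=2)[:446,:400])
o=np.vstack([np.hstack(cs[:2]),np.hstack(cs[2:])]);print(o.shape)
cv2.imwrite('pics/c1.png',np.hstack(cs[:2]));cv2.imwrite('pics/c2.png',np.hstack(cs[2:]))
"
```

```text
clock: 1.78
tool_pos: [429.9, 226.5, 268.6]
tool_rot: [180.0, 0.0, 155.3]
force: [1.8, -0.3, 0.1]
finger_gap: 1.001
grip_force: 0.0
[429.89928547 226.51506024 268.61050562]
w1 187 18
w1 268 148
w2 278 118
w2 338 223
(892, 800, 3)
```

View pics/c1.png

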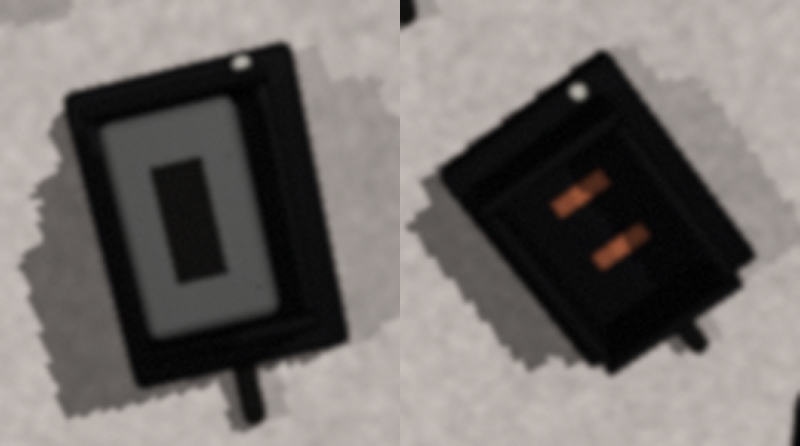

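View pics/c2.png

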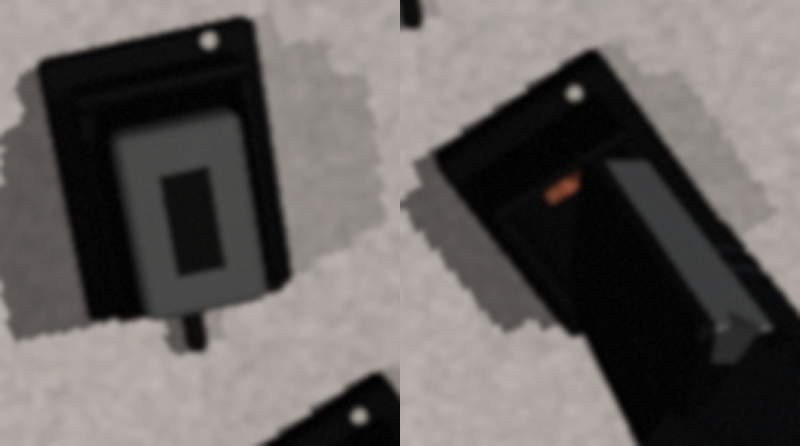

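```bash
cat > m.py <<'E'
from h import *
S=130/400
a,b=load('w1'),load('w2')
O={'1a':(187,18),'2a':(268,148),'1b':(278,118),'2b':(338,223)}
P=lambda k,p:(O[k][0]+p[0]*S-.35,O[k][1]+p[1]*S-.35)
pa=[(100,125),(233,95),(278,310),(152,338),(189,220)];pb=[(115,135),(238,110),(267,295),(148,318),(193,222)]
T=np.array([tri([(a,P('1a',p)),(b,P('1b',q))]) for p,q in zip(pa,pb)]);print('pack',T.round(1).tolist(),T[:4].mean(0).round(1))
z=75
for nm,c,k,pp in(('a',a,'1a',pa),('b',b,'1b',pb)):
  Q=np.array([onz(c,P(k,p),z)[:2] for p in pp]);e=Q[3]-Q[0]+Q[2]-Q[1];print(nm,Q[:4].mean(0).round(1),Q[4].round(1),'long axis',np.degrees(np.arctan2(e[1],e[0])).round(1),np.hypot(*e)/2, np.linalg.norm(Q[1]-Q[0]))
for k,c,pp,z in(('1a',a,[(68,95),(290,42),(347,340),(140,387)],15),('2a',a,[(42,172),(205,52),(353,258),(212,372)],15)):
  Q=np.array([onz(c,P(k,p),z)[:2] for p in pp]);e=Q[3]-Q[0]+Q[2]-Q[1];print(k,Q.mean(0).round(1),'long',np.degrees(np.arctan2(e[1],e[0])).round(1),np.hypot(*e)/2,Q.round().tolist())
print('led1',tri([(a,P('1a',(241,62))),(b,P('1b',(209,40)))]),'led2',tri([(a,P('2a',(178,91))),(b,P('2b',(174,93)))]))
Q=[onz(a,P('2a',p),15)[:2] for p in((180,194),(221,247))];print('contacts',Q,np.mean(Q,0))
for k,p in(('1a',(241,62)),('1b',(209,40))):print(onz(a if 'a' in k else b,P(k,p),16))
E
python3 m.py
```

```text
pack [[422.9, 260.1, 72.2], [430.9, 294.3, 71.3], [484.5, 281.9, 72.1], [476.8, 247.6, 71.5], [453.9, 270.6, 76.5]] [453.8 271.   71.8]
a [454.  271.1] [453.8 270.5] long axis -13.0 54.59143455766013 34.96513037692352
b [452.8 271. ] [454.3 270.6] long axis -13.0 54.60456287919751 34.458994029295454
1a [453.9 272.5] long -13.2 89.34941470342186 [[403.0, 249.0], [418.0, 316.0], [505.0, 296.0], [490.0, 229.0]]
2a [605.3 290.5] long 13.2 93.23175267525491 [[567.0, 247.0], [553.0, 313.0], [641.0, 332.0], [660.0, 271.0]]
led1 [417.29278993 300.28711299  18.76380644] led2 [560.51894941 299.62520764  17.04880842]
contacts [array([594.23241658, 286.32459205]), array([617.903929  , 291.68544963])] [606.06817279 289.00502084]
[416.83925459 300.50406221  16.        ]
[417.74766292 300.4341983   16.        ]
```

```bash
python3 -m creep '[[-0.0364,-0.04,-0.0016,0,0,0,0.0854],[-0.0364,-0.04,-0.0016,0,0,0,0.0854],[-0.0364,-0.04,-0.0016,0,0,0,0.0854],[-0.0364,-0.04,-0.0016,0,0,0,0.0854],[-0.0364,-0.04,-0.0016,0,0,0,0.0854],[-0.0364,-0.04,-0.0016,0,0,0,0.0854],[-0.0364,-0.04,-0.0016,0,0,0,0.0854],[0,0,0,0,0,-0.14,0.0854],[0,0,0,0,0,0,0.0854],[0,0,0,0,0,0,0.0854]]'
python3 -c "
from h import *
print(shot('w3'))" | head -3
python3 -m creep '[[0.055,0,0,0,0,0,0.0854],[0.055,0,0,0,0,0,0.0854],[0,0,0,0,0,0,0.0854],[0,0,0,0,0,0,0.0854]]'
python3 -c "
from h import *
shot('w4')
z=lambda n,g:cv2.resize((255*(cv2.imread(f'pics/{n}.png')/255.)**g).astype('uint8'),(400,300),interpolation=3)
cv2.imwrite('pics/c3.png',np.hstack([z('w3',.7),z('w4',.7)]))
"
```

```text
clock: 3.08
tool_pos: [544.5, -134.6, 279.3]
tool_rot: [180.0, -0.0, 163.2]
force: [-0.2, 0.1, 0.6]
finger_gap: 1.0
grip_force: 0.0
{'clock': 3.075, 'q': array([-1.99908749e+01,  2.14026402e+01,  8.38112126e+01,  4.70305458e-03,
        7.47981293e+01, -9.31441080e+01]), 'joint_vel': array([ 0.22060863, -0.41699329,  0.28891073,  0.02506185, -0.03655537,
       -0.50825605]), 'tau': array([-8.80346708e-01, -7.61862659e+01, -3.87038505e+01, -3.02207249e-02,
clock: 3.62
tool_pos: [439.4, -103.3, 280.0]
tool_rot: [-180.0, 0.1, 163.3]
force: [-0.3, -0.4, 0.0]
finger_gap: 1.0
grip_force: 0.0
```

View pics/c3.png

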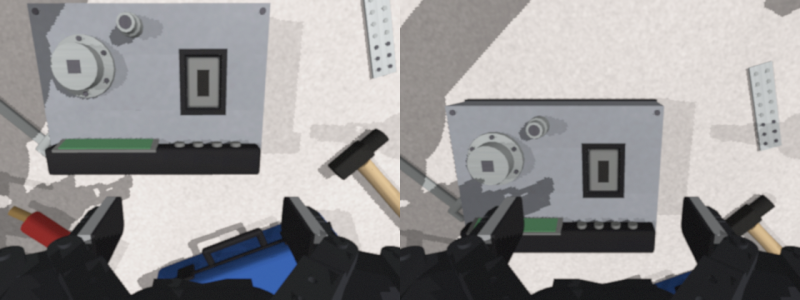

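Both views show the tester with the bay's black rim and the flat pack in it, at half-scale pixels (203,82) left and (203,170) right. Next, enlarged crops.

```bash
python3 -c "
from h import *
a=cv2.imread('pics/w3.png')[58:168,234:334];b=cv2.imread('pics/w4.png')[188:288,234:334]
a=a[:100]
cv2.imwrite('pics/c4.png',np.hstack([cv2.resize(x,(400,400),interpolation=2) for x in(a,b)]))
"
```

```text
(no output)
```

View pics/c4.png

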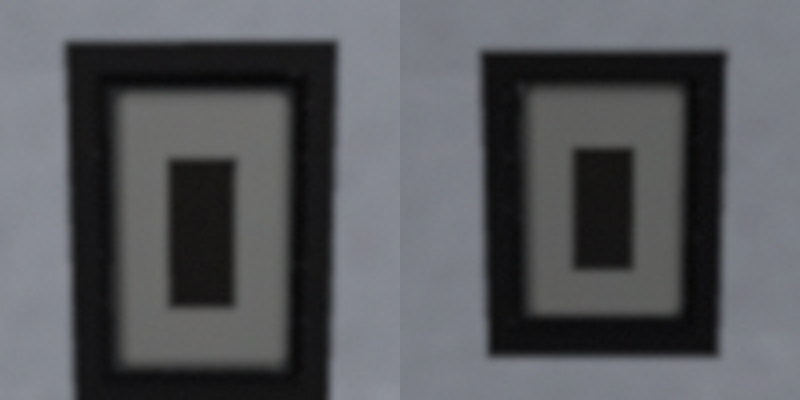

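```bash
python3 -c "
from h import *
a,b=load('w3'),load('w4')
A=lambda p:(234+p[0]/4-.4,58+p[1]/4-.4);B=lambda p:(234+p[0]/4-.4,188+p[1]/4-.4)
pa=[(112,88),(292,88),(288,368),(118,368),(169,159),(236,159),(235,307),(170,307)]
pb=[(122,84),(286,84),(282,316),(127,316),(173,149),(234,149),(233,269),(174,269)]
T=np.array([tri([(a,A(p)),(b,B(q))]) for p,q in zip(pa,pb)]);print(T.round(1).tolist());print(T[:4].mean(0),T[4:].mean(0))
for c,F,pp in((a,A,pa),(b,B,pb),(b,B,[(82,53),(327,53),(318,355),(90,355)])):
  for i in range(0,len(pp),4):
    Q=np.array([onz(c,F(p),85)[:2] for p in pp[i:i+4]]);e=Q[3]-Q[0]+Q[2]-Q[1];f=Q[1]-Q[0]+Q[2]-Q[3]
    print(Q.mean(0).round(1),np.degrees(np.arctan2(e[1],e[0])).round(1),(np.degrees(np.arctan2(f[1],f[0]))-90).round(1),np.hypot(*e)/2,np.hypot(*f)/2)
def cor(c,pts,z):
  return [onz(c,p,z)[:2] for p in pts]
# tester near deck corners w4/w3 full-res
print(cor(b,[(626,150)],85)[0:0])
"
```

```text
[[455.8, -125.8, 82.8], [466.4, -90.8, 82.6], [520.4, -107.0, 83.6], [509.9, -141.7, 83.8], [472.4, -118.8, 87.4], [476.3, -105.8, 87.3], [504.6, -114.3, 86.2], [500.7, -127.3, 86.2]]
[ 488.1582486  -116.32766876   83.18820723] [ 488.49663419 -116.53967095   86.76757818]
[ 488.1 -116.3] -16.6 -16.9 56.11476123660227 36.126381218592186
[ 488.6 -116.5] -16.8 -16.9 29.70100758685143 13.638107466331872
[ 487.5 -116.1] -16.6 -16.8 56.46328606942276 36.317659818266534
[ 489.1 -116.8] -16.7 -16.8 29.301050456801494 13.687800061908488
[ 488.9 -116.6] -16.8 -16.8 73.6491970587422 53.891998071993704
[]
```

```bash
python3 -m creep '[[-0.0254,0.0008,0.035,0,0,0,0],[-0.0254,0.0007,0.035,0,0,0,0],[0,0,0.04,0,0,0,0],[0,0,0.04,0,0,0,0],[0,0,0.01,0,0,0,0],[0,0,0,0,0,0,0],[0,0,0,0,0,0,0],[0,0,0,0,0,0,0]]'; python3 -m creep '[[0,0,0.006,0,0,0,0],[0,0,0,0,0,0,0],[0,0,0,0,0,0,0]]'; python3 -c "
from h import *
s=robot.sense();print(s['tool_pos'],s['force'],s['finger_gap'],robot.tips_ahead)"
```

```text
clock: 4.68
tool_pos: [488.6, -116.9, 120.6]
tool_rot: [-180.0, 0.1, 163.3]
force: [0.2, -0.2, -0.1]
finger_gap: 0.0
grip_force: 0.0
clock: 5.05
tool_pos: [487.9, -116.7, 113.5]
tool_rot: [-180.0, -0.0, 163.3]
force: [-0.5, 0.3, 1.5]
finger_gap: -0.001
grip_force: 0.0
[ 487.88200828 -116.68678275  113.45769429] [-0.4929724   0.26703765  1.51249587] -0.0005771598987557541 17.0
```

```bash
f(){ grep -E "tool_pos|force: \["; }; python3 -m creep '[[0,0,0.005,0,0,0,0],[0,0,0.005,0,0,0,0],[0,0,0,0,0,0,0],[0,0,0,0,0,0,0]]'|f; python3 -m creep '[[0,0,0.001,0,0,0,0],[0,0,0.001,0,0,0,0],[0,0,0,0,0,0,0],[0,0,0,0,0,0,0]]'|f;  python3 -m creep '[[0,0,0.001,0,0,0,0],[0,0,0,0,0,0,0],[0,0,0,0,0,0,0]]'|f; python3 -m creep '[[0,0,0.001,0,0,0,0],[0,0,0,0,0,0,0],[0,0,0,0,0,0,0]]'|f
```

```text
tool_pos: [487.9, -116.7, 103.4]
force: [0.3, 0.1, -0.1]
tool_pos: [487.9, -116.7, 101.6]
force: [-0.7, -0.1, 3.9]
tool_pos: [487.9, -116.7, 100.5]
force: [-1.9, 0.5, 4.5]
tool_pos: [487.9, -116.7, 99.5]
force: [-1.8, 0.1, 4.9]
```

```bash
f(){ grep -E "tool_pos|force: \["; }; python3 -m creep '[[0,0,0.0007,0,0,0,0],[0,0,0.0005,0,0,0,0],[0,0,0,0,0,0,0],[0,0,0,0,0,0,0]]'|f;  python3 -m creep '[[0,0,0.0004,0,0,0,0],[0,0,0,0,0,0,0],[0,0,0,0,0,0,0]]'|f
```

```text
tool_pos: [487.9, -116.7, 98.3]
force: [-1.6, 0.5, 5.3]
tool_pos: [487.9, -116.7, 97.9]
force: [-2.0, 0.6, 5.6]
```

```bash
f(){ grep -E "tool_pos|force: \["; }; python3 -m creep '[[0,0,0.0004,0,0,0,0],[0,0,0,0,0,0,0],[0,0,0,0,0,0,0]]'|f
```

```text
tool_pos: [487.9, -116.7, 97.5]
force: [-1.8, 0.2, 4.9]
```

```bash
f(){ grep -E "tool_pos|force: \["; }; python3 -m creep '[[0,0,0.0004,0,0,0,0],[0,0,0,0,0,0,0],[0,0,0,0,0,0,0]]'|f
```

```text
tool_pos: [488.0, -116.7, 97.2]
force: [-1.3, 0.3, 8.2]
```

On the stops at 8 N. Now a slight extra press, then let go and look.

```bash
python3 -m creep '[[0,0,0.0002,0,0,0,0],[0,0,0,0,0,0,0],[0,0,-0.006,0,0,0,0],[0,0,-0.008,0,0,0,0],[0,0,-0.010,0,0,0,0],[0,0,-0.03,0,0,0,0.0854],[0,0,-0.05,0,0,0,0.0854],[0.03,0,-0.06,0,0,0,0.0854],[0.02,0,-0.018,0,0,0,0.0854],[0,0,0,0,0,0,0.0854],[0,0,0,0,0,0,0.0854]]'; python3 -c "
from h import *
s=shot('w5');c=cam('wrist',s)
u,v=proj(c,(488.5,-116.5,95)).astype(int);print(u,v)
im=cv2.imread('pics/w5.png')[v-60:v+60,u-60:u+60];cv2.imwrite('pics/c5.png',cv2.resize(im,(480,480),interpolation=2))"
```

```text
clock: 9.8
tool_pos: [442.3, -103.0, 274.4]
tool_rot: [180.0, -0.0, 163.3]
force: [-0.1, 0.1, 0.1]
finger_gap: 1.001
grip_force: 0.0
283 243
```

View pics/c5.png

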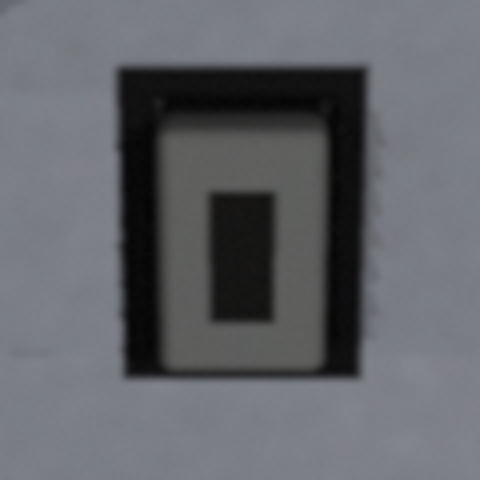

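The pack has sprung up: its top is larger and hides the near rim. Grip it across its 36 mm side.

```bash
python3 -m creep '[[-0.024,0.0002,0.045,0,0,0,0.07],[-0.0241,0.0002,0.045,0,0,0,0.07],[0,0,0.04,0,0,0,0.07],[0,0,0.03,0,0,0,0.07],[0,0,0.007,0,0,0,0.07],[0,0,0.003,0,0,0,0.07],[0,0,0,0,0,0,0.07],[0,0,0,0,0,0,0.07]]' 40
```

```text
clock: 10.85
tool_pos: [488.7, -116.5, 105.6]
tool_rot: [-180.0, 0.1, 163.3]
force: [-0.1, 0.1, 0.3]
finger_gap: 0.821
grip_force: 0.0
```

```bash
python3 -m creep '[[0,0,0.003,0,0,0,0.07],[0,0,0,0,0,0,0.055],[0,0,0,0,0,0,0.04],[0,0,0,0,0,0,0.025],[0,0,0,0,0,0,0.025],[0,0,0,0,0,0,0.025],[0,0,0,0,0,0,0.025],[0,0,0,0,0,0,0.025]]' 40
```

```text
clock: 11.85
tool_pos: [488.2, -116.4, 101.8]
tool_rot: [180.0, 0.0, 163.3]
force: [-1.1, -0.3, 2.7]
finger_gap: 0.413
grip_force: 45.6
```

```bash
python3 -m creep '[[0,0,-0.005,0,0,0,0.02],[0,0,-0.01,0,0,0,0.02],[0,0,-0.015,0,0,0,0.02],[0,0,-0.02,0,0,0,0.02],[0,0,-0.02,0,0,0,0.02],[0,0,-0.02,0,0,0,0.02],[0,0,-0.02,0,0,0,0.02],[0,0,0,0,0,0,0.02]]' 40; python3 -c "
from h import *
s=robot.sense();print(s['q'])"
```

```text
clock: 12.85
tool_pos: [488.8, -116.6, 213.3]
tool_rot: [-180.0, 0.2, 163.3]
force: [0.2, 0.7, -2.1]
finger_gap: 0.404
grip_force: 45.2
[-2.02230028e+01  2.08278411e+01  9.68150279e+01 -4.60027834e-04
  6.21840123e+01 -9.35061346e+01]
```

```bash
python3 -m creep '[[0.0005,0.02,0,0,0,0,0.02],[0.0005,0.0503,0,0,0,0,0.02],[0.0005,0.0503,0,0,0,0,0.02],[0.0005,0.0503,0,0,0,0,0.02],[0.0005,0.0503,0,0,0,0,0.02],[0.0005,0.0503,0,0,0,0,0.02],[0.0005,0.0503,0,0,0,0,0.02],[0.0005,0.0503,0,0,0,0,0.02],[0.0005,0.0506,0,0,0,0,0.02],[0,0,0,0,0,-0.13,0.02],[0,0,0,0,0,-0.13,0.02],[0,0,0,0,0,-0.13,0.02],[0,0,0,0,0,-0.128,0.02],[0,0,0,0,0,0,0.02],[0,0,0,0,0,0,0.02]]' 40; python3 -c "
from h import *
s=robot.sense();print(s['q']);p=s['tool_pos'];R=Ro.from_euler('xyz',s['tool_rot'],degrees=True).as_matrix()
print(R.T@(np.array([606.2,289.5,p[2]])-p), s['tool_rot'][2]%360-193)"
```

```text
clock: 14.72
tool_pos: [605.3, 289.7, 211.3]
tool_rot: [-180.0, -0.0, -167.2]
force: [0.9, -0.0, -1.3]
finger_gap: 0.412
grip_force: 45.2
[ 2.04808473e+01  3.39618338e+01  7.25074564e+01 -7.49446091e-04
  7.35696659e+01 -8.23052820e+01]
[-8.51797023e-01 -3.90899858e-01 -5.32056732e-04] -0.21366042589835388
```

```bash
f(){ grep -E "tool_pos|force"; }; python3 -m creep '[[-0.0008,-0.0004,0.02,0,0,0,0.02],[0,0,0.03,0,0,0,0.02],[0,0,0.03,0,0,0,0.02],[0,0,0.015,0,0,0,0.02],[0,0,0,0,0,0,0.02],[0,0,0,0,0,0,0.02]]' 40|f;python3 -m creep '[[0,0,0.012,0,0,0,0.02],[0,0,0.012,0,0,0,0.02],[0,0,0.01,0,0,0,0.02],[0,0,0.005,0,0,0,0.02],[0,0,0,0,0,0,0.02],[0,0,0,0,0,0,0.02]]' 40|f
```

```text
tool_pos: [607.0, 289.9, 117.9]
force: [0.8, 0.5, -0.9]
grip_force: 45.1
tool_pos: [606.5, 289.6, 78.1]
force: [0.7, 0.3, -1.8]
grip_force: 45.1
```

```bash
f(){ grep -E "tool_pos|force"; }; python3 -m creep '[[0,0,0.002,0,0,0,0.02],[0,0,0,0,0,0,0.02],[0,0,0,0,0,0,0.02]]' 40|f;python3 -m creep '[[0,0,0.001,0,0,0,0.02],[0,0,0,0,0,0,0.02],[0,0,0,0,0,0,0.02]]' 40|f
```

```text
tool_pos: [606.4, 289.6, 75.9]
force: [0.0, -0.3, -1.9]
grip_force: 45.1
tool_pos: [606.3, 289.6, 74.8]
force: [0.6, 0.3, -2.2]
grip_force: 45.1
```

```bash
f(){ grep -E "tool_pos|force"; }; python3 -m creep '[[0,0,0.0007,0,0,0,0.02],[0,0,0,0,0,0,0.02],[0,0,0,0,0,0,0.02]]' 40|f;python3 -m creep '[[0,0,0.0005,0,0,0,0.02],[0,0,0,0,0,0,0.02],[0,0,0,0,0,0,0.02]]' 40|f
```

```text
tool_pos: [606.4, 289.6, 74.4]
force: [-1.8, -1.4, 5.0]
grip_force: 45.9
tool_pos: [606.5, 289.6, 74.4]
force: [-3.5, -2.1, 12.7]
grip_force: 46.8
```

```bash
python3 -m creep '[[0,0,-0.0005,0,0,0,0.036],[0,0,0,0,0,0,0.05],[0,0,0,0,0,0,0.07],[0,0,0,0,0,0,0.07],[0,0,0,0,0,0,0.07],[0,0,-0.01,0,0,0,0.07],[0,0,-0.03,0,0,0,0.07],[0,0,-0.03,0,0,0,0.07],[0.03,0.003,-0.01,0,0,0,0.07],[0.05,0.005,0,0,0,0,0.07],[0.05,0.005,0,0,0,0,0.07],[0.023,0.0024,0,0,0,0,0.07],[0,0,0,0,0,0.15,0.07],[0,0,0,0,0,0.15,0.07],[0,0,0,0,0,0.15,0.07],[0,0,0,0,0,0,0.07],[0,0,0,0,0,0,0.07]]' 40; python3 -c "
from h import *
s=robot.sense();p=s['tool_pos'];R=Ro.from_euler('xyz',s['tool_rot'],degrees=True).as_matrix()
print(R.T@(np.array([454,270.8,p[2]])-p), s['tool_rot'][2]%360-167)
shot('w6');t=robot.capture('top');cv2.imwrite('pics/t6.png',t[:,:,::-1])
x=cv2.resize(t[160:300,100:240,::-1],(560,560),interpolation=2)[:,:]
cv2.imwrite('pics/c6.png',x)"
```

```text
clock: 19.85
tool_pos: [453.9, 270.3, 154.4]
tool_rot: [180.0, 0.0, 167.4]
force: [0.0, -0.1, 0.3]
finger_gap: 0.817
grip_force: 0.0
[-2.14762245e-02  4.90386014e-01  1.47100126e-04] 0.3783773042981693
```

View pics/c6.png

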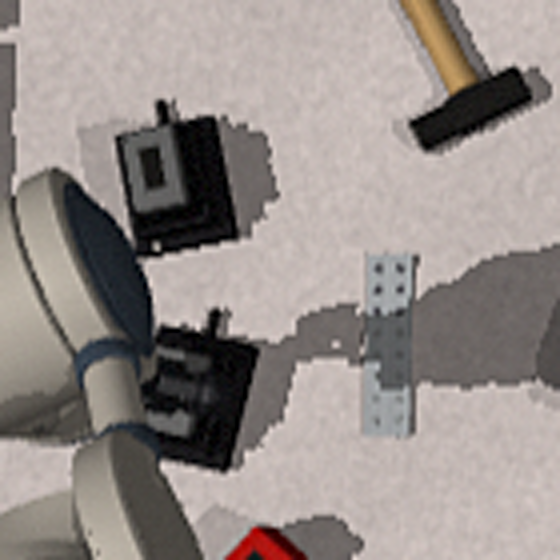

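The flat pack stands upright in the formerly empty cup, at crop (155,170). The gripper is over the charged pack and ready to descend.

```bash
python3 -m creep '[[0,0.0005,0.03,0,0,0.006,0.07],[0,0,0.03,0,0,0,0.07],[0,0,0.012,0,0,0,0.07],[0,0,0.006,0,0,0,0.07],[0,0,0.002,0,0,0,0.07],[0,0,0,0,0,0,0.07],[0,0,0,0,0,0,0.055],[0,0,0,0,0,0,0.04],[0,0,0,0,0,0,0.025],[0,0,0,0,0,0,0.025],[0,0,0,0,0,0,0.025],[0,0,0,0,0,0,0.025],[0,0,0,0,0,0,0.025]]' 40
```

```text
clock: 21.58
tool_pos: [454.0, 270.8, 74.5]
tool_rot: [180.0, 0.0, 166.8]
force: [-1.1, -1.4, 7.6]
finger_gap: 0.41
grip_force: 39.4
```

```bash
python3 -m creep '[[0,0,-0.005,0,0,0,0.02],[0,0,-0.02,0,0,0,0.02],[0,0,-0.04,0,0,0,0.02],[0,0,-0.04,0,0,0,0.02],[0,0,-0.03,0,0,0,0.02],[-0.0061,-0.0185,-0.005,0,0,0,0.02],[-0.0145,-0.0438,0,0,0,0,0.02],[-0.0145,-0.0438,0,0,0,0,0.02],[-0.0145,-0.0438,0,0,0,0,0.02],[-0.0145,-0.0438,0,0,0,0,0.02],[-0.0145,-0.0438,0,0,0,0,0.02],[-0.0145,-0.0438,0,0,0,0,0.02],[-0.0145,-0.0438,0,0,0,0,0.02],[-0.0145,-0.0438,0,0,0,0.063,0.02],[0,0,0,0,0,0,0.02],[0,0,0,0,0,0,0.02],[0,0,0,0,0,0,0.02]]' 40; python3 -c "
from h import *
s=robot.sense();p=s['tool_pos'];R=Ro.from_euler('xyz',s['tool_rot'],degrees=True).as_matrix()
print(R.T@(np.array([488.5,-116.5,p[2]])-p), s['tool_rot'][2]%360-163.2)
s=shot('w7');im=cv2.imread('pics/w7.png');cv2.imwrite('pics/w7b.png',(255*(im/255.)**.6).astype('uint8'))"
```

```text
clock: 23.7
tool_pos: [488.2, -115.6, 213.7]
tool_rot: [180.0, -0.1, 163.3]
force: [-0.2, 0.0, -1.8]
finger_gap: 0.415
grip_force: 40.6
[-5.50456529e-01 -7.88552395e-01 -6.70702131e-04] 0.08620113756103365
```

```bash
f(){ grep -E "tool_pos|force: \["; }; python3 -m creep '[[-0.0005,-0.0008,0.02,0,0,0,0.02],[0,0,0.03,0,0,0,0.02],[0,0,0.015,0,0,0,0.02],[0,0,0,0,0,0,0.02],[0,0,0,0,0,0,0.02],[0,0,0,0,0,0,0.02]]'|f;  python3 -m creep '[[0,0,0.002,0,0,0,0.02],[0,0,0.002,0,0,0,0.02],[0,0,0,0,0,0,0.02]]' |f; python3 -m creep '[[0,0,0.001,0,0,0,0.02],[0,0,0.001,0,0,0,0.02],[0,0,0,0,0,0,0.02]]' |f; python3 -m creep '[[0,0,0.001,0,0,0,0.02],[0,0,0.001,0,0,0,0.02],[0,0,0,0,0,0,0.02]]' |f
```

```text
tool_pos: [489.4, -117.2, 149.8]
force: [-0.2, 0.2, -0.8]
tool_pos: [488.9, -117.2, 145.0]
force: [0.4, 0.4, -1.6]
tool_pos: [488.9, -117.2, 143.0]
force: [-0.8, -0.0, -1.7]
tool_pos: [489.0, -117.2, 141.0]
force: [-0.1, 0.1, -0.7]
```

```bash
f(){ grep -E "tool_pos|force: \["; }; python3 -m creep '[[0.0007,0.0005,0,0,0,0,0.02],[0,0,0,0,0,0,0.02],[0,0,0,0,0,0,0.02]]'|f;  python3 -m creep '[[0,0,0.001,0,0,0,0.02],[0,0,0.001,0,0,0,0.02],[0,0,0,0,0,0,0.02]]' |f; python3 -m creep '[[0,0,0.001,0,0,0,0.02],[0,0,0.001,0,0,0,0.02],[0,0,0,0,0,0,0.02]]' |f
```

```text
tool_pos: [488.5, -116.5, 141.1]
force: [-0.6, 0.2, -1.4]
tool_pos: [488.4, -116.5, 139.0]
force: [0.2, -0.5, -1.3]
tool_pos: [488.4, -116.4, 137.0]
force: [0.7, 0.7, -0.8]
```

The pack is in the straight well without load, so I'll keep sliding.

```bash
f(){ grep -E "tool_pos|force: \["; }; python3 -m creep '[[0,0,0.003,0,0,0,0.02],[0,0,0.004,0,0,0,0.02],[0,0,0.004,0,0,0,0.02],[0,0,0,0,0,0,0.02]]'|f;  python3 -m creep '[[0,0,0.005,0,0,0,0.02],[0,0,0.005,0,0,0,0.02],[0,0,0.005,0,0,0,0.02],[0,0,0.004,0,0,0,0.02],[0,0,0,0,0,0,0.02],[0,0,0,0,0,0,0.02]]'|f; python3 -m creep '[[0,0,0.002,0,0,0,0.02],[0,0,0.001,0,0,0,0.02],[0,0,0,0,0,0,0.02],[0,0,0,0,0,0,0.02]]'|f; python3 -m creep '[[0,0,0.0006,0,0,0,0.02],[0,0,0,0,0,0,0.02],[0,0,0,0,0,0,0.02]]'|f
```

```text
tool_pos: [488.3, -116.4, 125.7]
force: [-1.1, 0.0, -1.5]
tool_pos: [488.5, -116.5, 107.1]
force: [0.5, -0.8, -1.8]
tool_pos: [488.5, -116.5, 104.1]
force: [-0.8, -1.3, -1.2]
tool_pos: [488.5, -116.5, 103.5]
force: [-0.1, -0.1, -1.3]
```

```bash
f(){ grep -E "tool_pos|force: \[|clock|gap"; }; python3 -m creep '[[0,0,0.001,0,0,0,0.03],[0,0,0,0,0,0,0.04],[0,0,0,0,0,0,0.06],[0,0,0,0,0,0,0.065],[0,0,0,0,0,0,0.065],[0,0,-0.01,0,0,0,0.065],[0,0,-0.015,0,0,0,0.065],[0,0,-0.015,0,0,0,0.065],[0,0,0,0,0,0,0],[0,0,0,0,0,0,0],[0,0,0,0,0,0,0],[0,0,0,0,0,0,0]]'|f;python3 -m creep '[[0,0,0.01,0,0,0,0],[0,0,0.007,0,0,0,0],[0,0,0.002,0,0,0,0],[0,0,0.002,0,0,0,0],[0,0,0,0,0,0,0],[0,0,0,0,0,0,0]]'|f;python3 -m creep '[[0,0,0.002,0,0,0,0],[0,0,0.002,0,0,0,0],[0,0,0,0,0,0,0],[0,0,0,0,0,0,0]]'|f
```

```text
clock: 30.38
tool_pos: [488.3, -116.4, 142.1]
force: [0.4, -0.7, 0.6]
finger_gap: -0.001
clock: 31.12
tool_pos: [488.6, -116.5, 121.6]
force: [0.6, 0.0, -0.2]
finger_gap: -0.001
clock: 31.62
tool_pos: [488.6, -116.5, 117.6]
force: [0.3, 0.7, 3.0]
finger_gap: 0.001
```

Contact made at the expected height. Now pressing down gently, in stages.

```bash
f(){ grep -E "tool_pos|force: \["; }; python3 -m creep '[[0,0,0.002,0,0,0,0],[0,0,0.002,0,0,0,0],[0,0,0.002,0,0,0,0],[0,0,0.002,0,0,0,0],[0,0,0,0,0,0,0],[0,0,0,0,0,0,0]]'|f;python3 -m creep '[[0,0,0.002,0,0,0,0],[0,0,0.002,0,0,0,0],[0,0,0.002,0,0,0,0],[0,0,0.002,0,0,0,0],[0,0,0,0,0,0,0],[0,0,0,0,0,0,0]]'|f;python3 -m creep '[[0,0,0.001,0,0,0,0],[0,0,0.001,0,0,0,0],[0,0,0,0,0,0,0],[0,0,0,0,0,0,0]]'|f
```

```text
tool_pos: [488.6, -116.5, 109.5]
force: [0.9, -0.5, 2.8]
tool_pos: [488.5, -116.5, 101.5]
force: [2.2, -0.4, 3.5]
tool_pos: [488.5, -116.5, 99.5]
force: [2.0, -1.3, 4.8]
```

```bash
f(){ grep -E "tool_pos|force: \["; }; python3 -m creep '[[0,0,0.0007,0,0,0,0],[0,0,0.0007,0,0,0,0],[0,0,0,0,0,0,0],[0,0,0,0,0,0,0]]'|f;python3 -m creep '[[0,0,0.0004,0,0,0,0],[0,0,0,0,0,0,0],[0,0,0,0,0,0,0]]'|f
```

```text
tool_pos: [488.5, -116.5, 98.1]
force: [0.8, -0.4, 3.9]
tool_pos: [488.5, -116.5, 97.7]
force: [2.5, 0.1, 5.1]
```

```bash
f(){ grep -E "tool_pos|force: \["; }; python3 -m creep '[[0,0,0.0004,0,0,0,0],[0,0,0,0,0,0,0],[0,0,0,0,0,0,0]]'|f
```

```text
tool_pos: [488.5, -116.5, 97.4]
force: [1.4, -0.2, 6.1]
```

```bash
f(){ grep -E "tool_pos|force: \["; }; python3 -m creep '[[0,0,0.0003,0,0,0,0],[0,0,0,0,0,0,0],[0,0,0,0,0,0,0]]'|f
```

```text
tool_pos: [488.6, -116.5, 97.1]
force: [1.9, 0.1, 8.4]
```

```bash
python3 -m creep '[[0,0,0.0002,0,0,0,0],[0,0,0,0,0,0,0],[0,0,-0.002,0,0,0,0],[0,0,-0.003,0,0,0,0],[0,0,-0.006,0,0,0,0],[0,0,-0.03,0,0,0,0],[0,0,-0.05,0,0,0,0.03],[0.03,0,-0.06,0,0,0,0.0854],[0.02,0,-0.025,0,0,0,0.0854],[0,0,0,0,0,0,0.0854],[0,0,0,0,0,0,0.0854]]'; python3 -c "
from h import *
s=shot('w8');c=cam('wrist',s)
u,v=proj(c,(488.5,-116.5,85)).astype(int);print(u,v)
im=cv2.imread('pics/w8.png')[v-60:v+60,u-60:u+60]
t=robot.capture('top')[170:290,110:230,::-1]
cv2.imwrite('pics/c8.png',np.hstack([cv2.resize(x,(400,400),interpolation=2) for x in(im,t)]))"
```

```text
clock: 36.62
tool_pos: [442.5, -102.6, 268.1]
tool_rot: [180.0, -0.0, 163.2]
force: [0.0, -0.3, -0.6]
finger_gap: 0.998
grip_force: 0.0
282 241
```

View pics/c8.png

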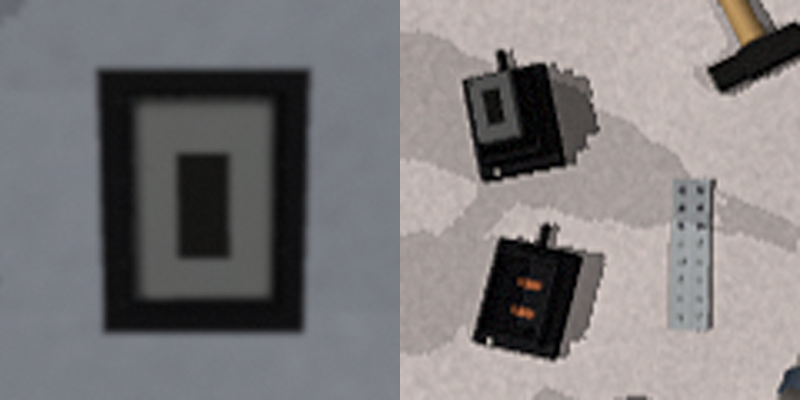

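The charged pack sits level in the bay, latched, with the rim visible all round. One check of where the flat pack stands in its cup.

```bash
python3 -c "
from h import *
t=cam('top');p=(110+92.5/3.333-.35,170+105/3.333-.35)
print(p,proj(t,(606.3,289.5,75)),onz(t,p,75))"
```

```text
(137.40277527752775, 201.1531503150315) [137.46140375 202.01205916] [608.69504644 289.75402087  75.        ]
```

```bash
python3 -c "
from bench import robot
print(robot.finish_job())"
```

```text
the job is handed in; nothing more can be done
None
```

The job is handed in at about 37 s (no verdict came back): the flat pack stands in the formerly empty cup, and the charged pack is latched level in the bay; the highest force I read was about 13 N, when the flat pack met the cup floor.

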